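# Close the light shutter over the capped vial

### The arm

A 6-joint arm with a two-finger parallel gripper is mounted at the origin on a cart in front of the work surface, level with it; the furniture and walls round the work are solid. World frame = base frame: x ahead of the robot, y to its left, z up, the work surface at z = 0. Lengths are in m, angles in degrees, forces in N, time in s.
With the tool pointing down it reaches from about 0.35 to 0.875 m from the base axis. Payload 4.2 kg.
Tool frame: the origin (TCP) lies between the finger pads; the fingertips stand 14 mm ahead of it and the grasp point (between the pads) lies 5 mm behind it (r.tcp_to_tips is the distance from the TCP to the fingertips, in m); y points along the fingers, x is the direction in which the jaws open and shut, and the axes are right-handed (so a half turn about y gives the same grasp; the last joint's range is limited). The gripper opens to 87 mm and grips with 3 to 60 N. Pads are 19 mm wide; open, the fingers measure 117 mm over their backs; the gripper's body (75 mm by 190 mm) begins 51 mm behind the grasp point.
Start: joints at [84.718, 22.042, 0.453, 0, -68.411, -14.817], TCP at [0.215, 0.587, 0.237] pointing down, gripper open.
Joint ranges: [-179.83, 179.83], [-69.29, 118.12], [-61.27, 80.66], [-181.25, 117.63], [-171.15, -9.14], [-177.46, 177.46]. Speed limits (degrees/s): [159.86, 159.86, 180, 180, 180, 180].

### API

Orientations are given as a 3x3 rotation matrix whose columns are the frame's x, y, z axes.
In Python, from station import sense, optics, ticket, r gives the robot as it stands.
- The arm moves only by the tool carry_out, never from a script. Its argument "steps" is a list that holds one entry, the list of rows, each a list of 6 numbers: the shift along the world's x, y, z in cm, then the turn, a rotation vector about the world's x, y, z in rad. A call has 1 to 20 rows; each row is the pose to reach, as a shift and turn from the pose commanded when the call began; what a row does not reach only later rows make up. A row lasts 1/8 s, in which the tool goes at most 62.5 mm and 10.7 degrees, less where a joint would pass 70% of its speed; a pose out of reach is approached as far as the arm can. A call with a gripper value outside its range is refused whole. "fingers" is the closure in counts, from 0 (fully open) to 255 (shut), set as the call begins (left out, the last holds). The fingers move at their own pace and stop on an object; the grip force is fixed at half the most. Time passes only in rows, so rows that repeat a pose let the fingers close. It gives the time, the measured TCP pose, the force and the opening at its end, in the units of the state.
- sense(): the state, without advancing time (a new reading comes with each control period).
- optics.capture(name): name is "side" or "top" or "wrist"; returns a dict with "image" (384x512x3 uint8, red, green, blue), "fov_y" (degrees; the focal length in pixels is half the picture's height over the tangent of half this angle, whatever the lens; pixels are square), "cx", "cy" (the principal point, pixels), "rvec" (rotation vector, rad) and "tvec" (3), from world to camera coordinates, as OpenCV has them. Camera axes: x right, y down, z forward; pixel columns grow to the right and rows downward; lengths in m; the calibration is good to about 2 mm. The wrist camera is an equidistant fisheye: a pixel r from the principal point sees the ray r / f radians off the axis. A picture is of the moment at which its call begins. There is no depth.
- ticket.finish_job(): hands the job in, once; it reports no verdict.
The state is a dict: "time_s": time; "joints": joint angles; "joint_velocities": joint speeds; "effort": joint torques, N m; "tcp_pos": TCP position; "ee_rot": TCP orientation; "wrist_force": force on the tool from outside, world axes, zero at the start; "moment": the same for the moment, N m; "gripper_width": opening from 0.0 (shut) to 1.0 (fully open).
Only numpy, scipy, OpenCV 4.12 (cv2) and the standard library are available. Lean on these libraries where they do the work, as an engineer would, in place of code of your own. Each camera call takes 0.05 s, during which the arm holds its last target.

### The job

The vial with its cap on is ready for a dark reading in the twin-well reader. Slide the shutter plate of that vial's well to its next click stop, so that the solid part of the plate covers the well and the plate is left resting in the stop; do not leave it in the last stop, where the slit lies over the well. Leave the other well, with the open vial, uncovered.

Things in the scene. Friction and masses are not known exactly. Their poses are not given: they have to be found in the camera images.
- reader: Grey block on the table, fixed, 184 (its x) x 136 (its y) x 90 mm high; origin: centre of its underside, z up. Two round wells, 35 mm wide, 78 deep, in its top at x = +20 mm, y = +38 (left) and -38 mm (right). One holds the capped vial, one an open vial, both below the top. Over each lane a 4 mm plate slides along x only, upper face at z = 95 mm, between rails 98 mm high, 40 mm apart (clear).
- capped_vial: White glass vial with a blue cap, 31 mm wide, 75 mm tall, upright in one of the reader's two wells, its cap 3 mm below the top of the block; origin: centre of its underside, z up. In the reader's frame its y is about +38 mm (left well) or -38 mm (right well).
- grip_left (a point): Top centre of the black finger grip on the left shutter plate (y = +38 mm in the reader's frame), 125 mm above the table. Upright block, 16 mm along the slide (reader's x), 28 across, 30 tall above the plate. Its three stops, in the reader's x: -22 mm first, well open (starts here, to 4 mm); +20 mm next, grip centred over the well, solid plate covers it; +62 mm last, slit over the well.
- grip_right (a point): Top centre of the same grip on the right shutter plate (y = -38 mm in the reader's frame), with the same size, start and stops. Both plates have spring stops: pushing one out of its first stop towards the reader's +x takes about 6 N; let go within 15 mm of a stop, a plate is drawn into it by itself, to within 3 mm. Axes of both points as the reader's.
Mind the look-alikes: they are no part of the job. Leave any orange, pink or turquoise look-alike of the capped_vial alone.

How it is judged (in metres and radians):
At the end, for the whole second after the job is handed in: The shutter of the well that holds the capped vial rests in its middle stop (its grip within 6 mm of x = +20 mm in the reader's frame), and the other shutter is still in its first stop (its grip within 10 mm of x = -22 mm) (((y of capped_vial in the frame of reader above 0 m and x of grip_left in the frame of reader between 0.014 and 0.026 m and x of grip_right in the frame of reader below -0.012 m) or (y of capped_vial in the frame of reader below 0 m and x of grip_right in the frame of reader between 0.014 and 0.026 m and x of grip_left in the frame of reader below -0.012 m))); the robot touches nothing.
It also fails if it takes over 29 s, if anything falls off the work surface, if the arm or the gripper's body presses on something with over 40 N, if the wrist force passes 120 N, or if a joint passes its speed limit or range.

## Working session

There is one attempt and no reset: what is moved stays moved. The work goes in short steps, Python scripts to look and compute and a tool call to move; the robot and the scene stay as the last step left them, time stands still between calls to the robot, and variables do not carry over. Pictures are saved under pics/ and viewed, and the job is handed in when it is done.

Besides the shell and the picture viewer there is one more tool, called after "Call:" as name(argument=value, ...) on one line, values as JSON. carry_out: Moves the arm, as the interface text tells. Its arguments: {"type":"object","properties":{"steps":{"type":"array","items":{"type":"array","items":{"type":"array","items":{"type":"number"}}}},"fingers":{"type":"number"}},"required":["steps"]}

```bash
mkdir -p pics; python3 - <<'E'
from station import sense, optics
import cv2,pickle
s=sense();print(s['time_s'],s['tcp_pos'],s['ee_rot'],s['wrist_force'],s['gripper_width'])
d={}
for n in ['side','top','wrist']:
    c=optics.capture(n);d[n]=c
    cv2.imwrite(f'pics/{n}0.png',c['image'][:,:,::-1]);print(n,c['fov_y'],c['cx'],c['cy'],c['rvec'],c['tvec'])
pickle.dump(d,open('c0.pkl','wb'))
E
```

```text
0.0 [0.21457083 0.58639902 0.23544935] [[-3.43864867e-01 -6.65018630e-04  9.39018909e-01]
 [-9.39016591e-01 -2.08853089e-03 -3.43865497e-01]
 [ 2.18984696e-03 -9.99997598e-01  9.37088702e-05]] [ 0.36597955  0.15482322 -0.01433077] 0.9979655451083225
side 56.06405377964065 256.0683171888456 189.13596391999053 [ 2.16574396 -0.45648701  0.2297306 ] [-0.38368952  0.34725539  0.56827842]
top 42.03473910612529 262.38042099387155 196.94966423015012 [ 2.17721753 -2.16678292  0.14518262] [0.23453742 0.54163029 0.8910789 ]
wrist 65.70646984690485 251.4732398684363 188.05956253277108 [-1.70061421  2.44029058  0.31739556] [ 0.62501358 -0.03259481  0.39005897]
```

View pics/side0.png

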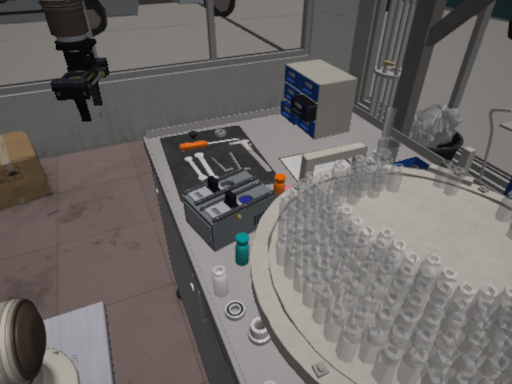

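View pics/top0.png

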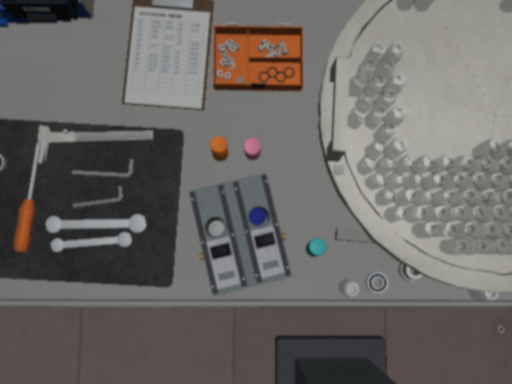

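View pics/wrist0.png

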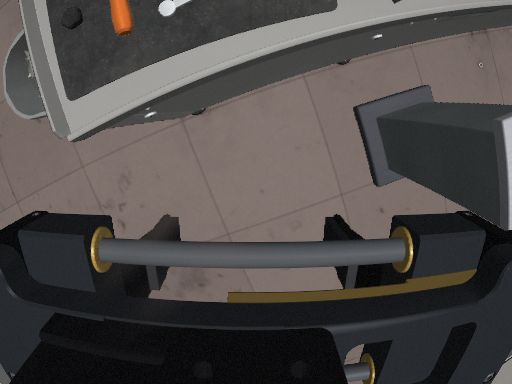

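The top view shows the blue cap at about (259,216), in the image-right well. The grips are at about (220,251) and (265,240). I'll zoom in on these and triangulate.

```bash
python3 - <<'E'
import cv2,pickle
d=pickle.load(open('c0.pkl','rb'))
a=d['top']['image'][160:310,170:320,::-1];cv2.imwrite('pics/t1.png',cv2.resize(a,(600,600),interpolation=cv2.INTER_CUBIC))
a=d['side']['image'][160:250,170:290,::-1];cv2.imwrite('pics/s1.png',cv2.resize(a,(720,540),interpolation=cv2.INTER_CUBIC))
E
```

```text
(no output)
```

View pics/t1.png

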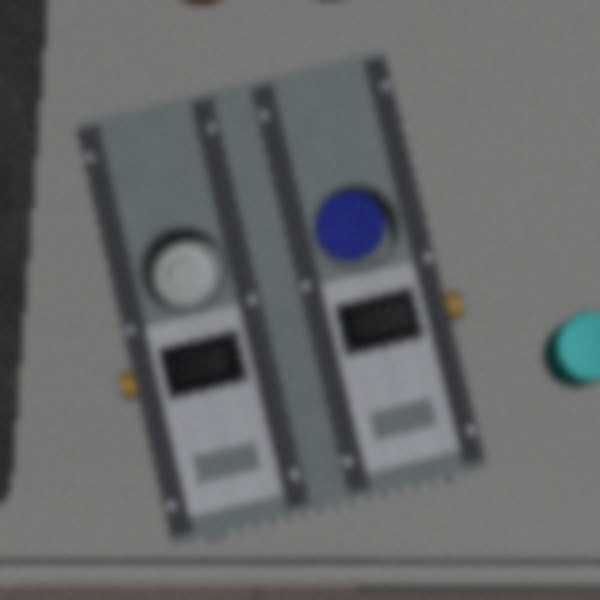

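View pics/s1.png

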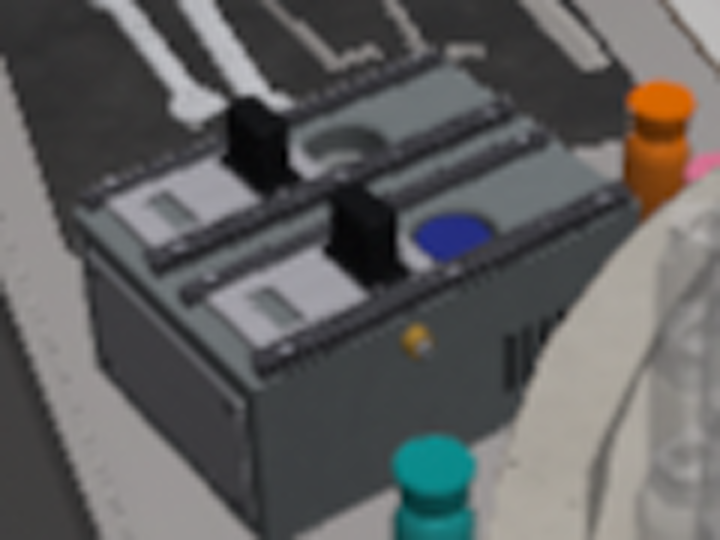

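```bash
cat >h.py <<'E'
import numpy as np,cv2,pickle
def cam(c):
    f=c['image'].shape[0]/2/np.tan(np.radians(c['fov_y']/2))
    K=np.array([[f,0,c['cx']],[0,f,c['cy']],[0,0,1]]);R=cv2.Rodrigues(np.array(c['rvec']))[0];return K,R,np.array(c['tvec'])
def proj(c,X):
    K,R,t=cam(c);p=(K@(R@np.atleast_2d(X).T+t[:,None]));return (p[:2]/p[2]).T
def tri(c1,u1,c2,u2):
    P=[K@np.c_[R,t] for K,R,t in (cam(c1),cam(c2))]
    X=cv2.triangulatePoints(P[0],P[1],np.array(u1,float),np.array(u2,float))[:,0];return X[:3]/X[3]
E
python3 - <<'E'
from h import *
from scipy.optimize import least_squares
d=pickle.load(open('c0.pkl','rb'));T,S=d['top'],d['side']
t=lambda x,y:((x+.5)/4-.5+170,(y+.5)/4-.5+160)
s=lambda x,y:((x+.5)/6-.5+170,(y+.5)/6-.5+160)
print('camT',-cam(T)[1].T@cam(T)[2],'camS',-cam(S)[1].T@cam(S)[2])
for n,a,b in [('gripR',t(377,319),s(363,204)),('gripL',t(201,361),s(258,116)),('cap',t(352,225),s(453,238)),('railRnear',t(478,462),s(262,362)),('railRfar',t(378,58),s(630,190)),('railLnear',t(182,532),s(85,198))]:
    print(n,tri(T,a,S,b).round(4))
# model fit
obs=[(T,t(172,537),(-.092,.068,.09)),(T,t(80,125),(.092,.068,.09)),(T,t(383,53),(.092,-.068,.09)),(T,t(484,462),(-.092,-.068,.09)),
(T,t(352,225),(.02,-.038,.087)),(S,s(453,238),(.02,-.038,.087)),(S,s(262,385),(-.092,-.068,.09)),(S,s(78,210),(-.092,.068,.09)),(S,s(638,205),(.092,-.068,.09))]
def W(p,X):
    c,q=np.cos(p[2]),np.sin(p[2]);return np.array([p[0]+c*X[0]-q*X[1],p[1]+q*X[0]+c*X[1],X[2]])
f=lambda p:np.concatenate([proj(c,W(p,X))[0]-u for c,u,X in obs])
r=least_squares(f,[.5,0,0],loss='soft_l1');p=r.x;print(p,np.degrees(p[2]));print(r.fun.reshape(-1,2).round(1) if 0 else f(p).reshape(-1,2).round(1))
for y in(.038,-.038):
  for x in(-.022,.02): print(W(p,(x,y,.125)).round(4))
np.save('pose.npy',p)
def draw(c,o,k,name,sh):
    im=cv2.resize(c['image'][sh[0]:sh[1],sh[2]:sh[3],::-1],None,fx=k,fy=k,interpolation=cv2.INTER_CUBIC)
    def poly(P,col):
        q=np.array([(proj(c,W(p,X))[0]-[sh[2],sh[0]]+.5)*k-.5 for X in P]);cv2.polylines(im,[q.round().astype(np.int32)],True,col,1)
    poly([(a,b,.09) for a,b in((-.092,-.068),(.092,-.068),(.092,.068),(-.092,.068))],(0,255,0))
    for y in(.038,-.038): poly([(-.022+a,y+b,.125) for a,b in((-.008,-.014),(.008,-.014),(.008,.014),(-.008,.014))],(0,0,255))
    cv2.imwrite(name,im)
draw(T,0,4,'pics/tm.png',(160,310,170,320));draw(S,0,6,'pics/sm.png',(160,250,170,290))
E
```

```text
camT [0.43604336 0.25499841 0.94193141] camS [ 0.24987627 -0.38625935  0.61571899]
gripR [0.4596 0.2364 0.1232]
gripL [0.4421 0.308  0.1234]
cap [0.5005 0.2465 0.087 ]
railRnear [0.4018 0.1932 0.0989]
railRfar [0.5721 0.2356 0.0965]
railLnear [0.3713 0.3166 0.0979]
[0.47223577 0.2775392  0.24279586] 13.911178325610228
[[-0.2  1.8]
 [-1.5 -1.2]
 [-0.2 -1.5]
 [ 0.4  1. ]
 [ 0.5  0.2]
 [ 0.7  0.1]
 [-0.7  0.6]
 [-0.1 -0. ]
 [ 1.1 -0.5]]
[0.4417 0.3091 0.125 ]
[0.4825 0.3192 0.125 ]
[0.46   0.2354 0.125 ]
[0.5008 0.2455 0.125 ]
```

View pics/tm.png

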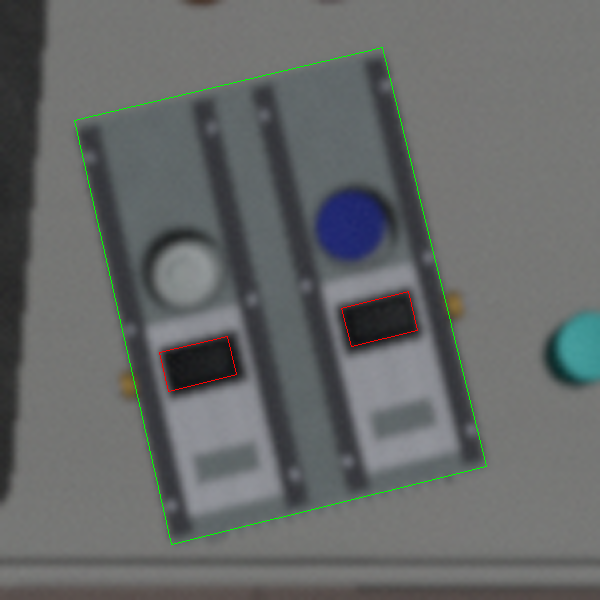

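View pics/sm.png

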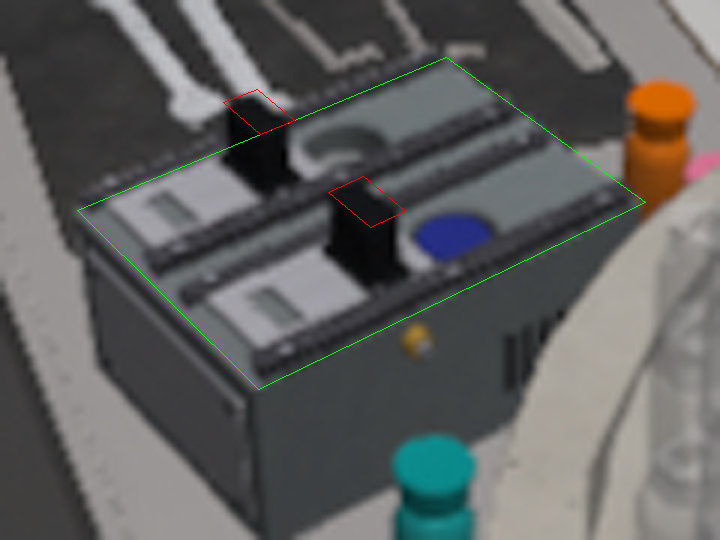

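The model fits to about 1 px. The capped vial is in the right well, with grip_right at about (0.460, 0.236, 0.124) and reader yaw 13.9°. I'll bring the tool above it with the jaws along the slide.

Call:
carry_out(steps=[[[2,-3,0,0,0,-0.08],[4.5,-6.4,0,0,0,-0.18],[7,-10,0,0,0,-0.28],[9.5,-13.6,0,0,0,-0.38],[12,-17.2,0,0,0,-0.48],[14.5,-20.8,0,0,0,-0.58],[17,-24.3,0,0,0,-0.68],[19.5,-28,0,0,0,-0.78],[22,-31.5,0,0,0,-0.88],[23.8,-34,0,0,0,-0.95],[24.5,-35.1,0,0,0,-0.977],[24.5,-35.1,0,0,0,-0.977],[24.5,-35.1,0,0,0,-0.977],[24.5,-35.1,0,0,0,-0.977]]], fingers=0)

```text
time_s: 1.9
tcp_pos: [0.4593, 0.2367, 0.2365]
ee_rot: [[-0.97, -0.0, 0.242], [-0.242, 0.0, -0.97], [-0.0, -1.0, -0.0]]
wrist_force: [-0.2, -0.4, -0.1]
gripper_width: 0.995
```

```bash
python3 - <<'E'
from station import sense, optics
from h import *
c=optics.capture('wrist');s=optics.capture('side');pickle.dump((c,s),open('c1.pkl','wb'))
cv2.imwrite('pics/w2.png',c['image'][:,:,::-1]);cv2.imwrite('pics/s2.png',s['image'][:,:,::-1])
p=np.load('pose.npy');q,w=np.cos(p[2]),np.sin(p[2])
K,R,t=cam(c);print(K[0,0], -R.T@t)
f=192/np.radians(c['fov_y']/2)
f2=K[0,0]
for x,y in((-.022,.038),(-.022,-.038)):
  X=np.array([p[0]+q*x-w*y,p[1]+w*x+q*y,.125]);v=R@X+t;th=np.arctan2(np.hypot(v[0],v[1]),v[2]);n=v[:2]/np.hypot(*v[:2])
  print(n*th*f2+[c['cx'],c['cy']])
E
```

```text
297.3186396354542 [0.47673658 0.16927268 0.3849136 ]
[251.99172862 261.17382463]
[252.00753885 186.86543945]
```

View pics/w2.png

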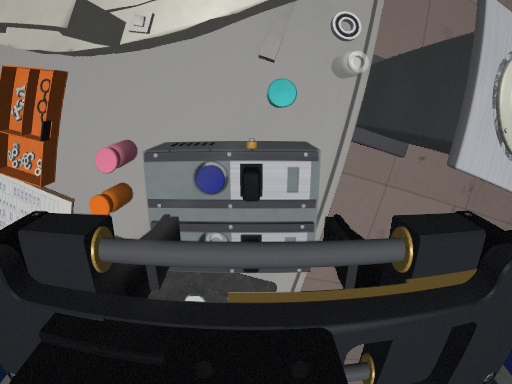

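View pics/s2.png

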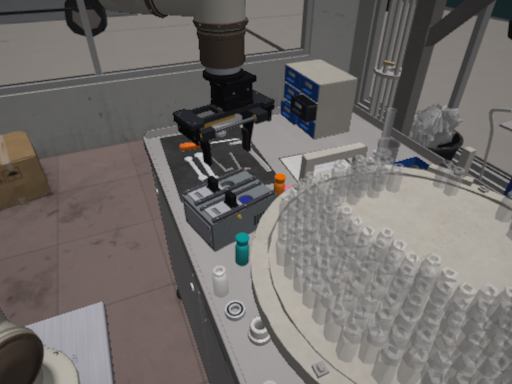

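The wrist view shows the right grip top at about (252,188), where the model predicts (252,187). The jaws are aligned with the slide, so I'll go down.

Call:
carry_out(steps=[[[0,0,-3,0,0,0],[0,-0.1,-6,0,0,0],[0,-0.1,-8.5,0,0,0],[0,-0.1,-10.5,0,0,0],[0,-0.1,-11.5,0,0,0],[0,-0.1,-12,0,0,0],[0,-0.1,-12,0,0,0],[0,-0.1,-12,0,0,0]]], fingers=0)

```text
time_s: 3.0
tcp_pos: [0.4602, 0.2353, 0.1173]
ee_rot: [[-0.971, 0.001, 0.241], [-0.241, 0.001, -0.971], [-0.001, -1.0, -0.001]]
wrist_force: [0.2, -0.1, -0.1]
gripper_width: 1.002
```

```bash
python3 - <<'E'
from station import sense, optics
from h import *
s=sense();print(s['tcp_pos'],s['wrist_force'])
for n in ('side','top','wrist'):
  c=optics.capture(n)['image'][:,:,::-1]
  if n=='side': c=cv2.resize(c[100:250,150:300],(600,600))
  if n=='top': c=cv2.resize(c[160:310,170:320],(600,600))
  cv2.imwrite(f'pics/{n}3.png',c)
E
```

```text
[0.46015779 0.23529968 0.11729328] [ 0.23424157 -0.08399103 -0.09553846]
```

View pics/side3.png

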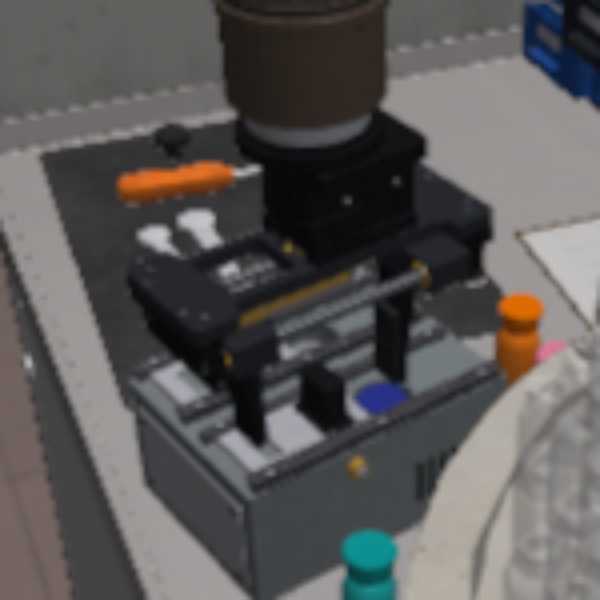

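View pics/wrist3.png

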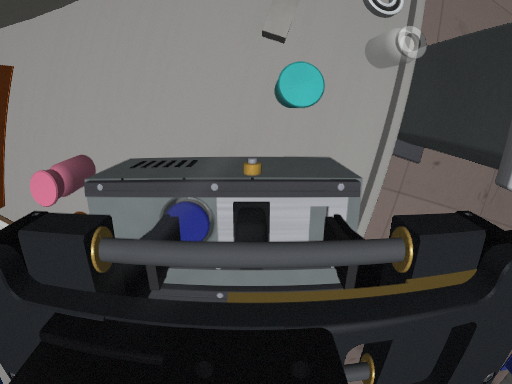

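The side view shows the grip midway between the two fingers, in the lane over the right plate, with no contact. I'll close on it now.

Call:
carry_out(steps=[[[0,0,0,0,0,0],[0,0,0,0,0,0],[0,0,0,0,0,0],[0,0,0,0,0,0],[0,0,0,0,0,0],[0,0,0,0,0,0],[0,0,0,0,0,0],[0,0,0,0,0,0],[0,0,0,0,0,0],[0,0,0,0,0,0]]], fingers=255)

```text
time_s: 4.4
tcp_pos: [0.4599, 0.235, 0.1166]
ee_rot: [[-0.971, 0.0, 0.241], [-0.241, 0.0, -0.971], [-0.0, -1.0, -0.0]]
wrist_force: [1.2, -0.1, -0.1]
gripper_width: 0.182
```

The opening is 0.182 × 87 = 15.8 mm, which matches the 16 mm grip. Next I slide it 42 mm along the reader's +x.

Call:
carry_out(steps=[[[0.4,0.1,0,0,0,0],[0.9,0.22,0,0,0,0],[1.5,0.37,0,0,0,0],[2.1,0.52,0,0,0,0],[2.7,0.67,0,0,0,0],[3.3,0.82,0,0,0,0],[3.8,0.94,0,0,0,0],[4.1,1.0,0,0,0,0],[4.1,1.0,0,0,0,0],[4.1,1.0,0,0,0,0],[4.1,1.0,0,0,0,0]]], fingers=255)

```text
time_s: 5.78
tcp_pos: [0.5006, 0.2451, 0.1166]
ee_rot: [[-0.971, 0.0, 0.241], [-0.241, 0.0, -0.971], [-0.0, -1.0, -0.0]]
wrist_force: [0.1, 2.3, 0.6]
gripper_width: 0.182
```

The TCP moved 41.9 mm with low force and the grip held. I'll release and rise.

Call:
carry_out(steps=[[[0,0,0,0,0,0],[0,0,0,0,0,0],[0,0,0,0,0,0],[0,0,0,0,0,0],[0,0,0,0,0,0],[0,0,0,0,0,0],[0,0,0,0,0,0],[0,0,0,0,0,0],[0,0,1,0,0,0],[0,0,3,0,0,0],[0,0,6,0,0,0],[0,0,10,0,0,0],[0,0,13,0,0,0],[0,0,13,0,0,0],[0,0,13,0,0,0]]], fingers=0)

```text
time_s: 7.65
tcp_pos: [0.5003, 0.2447, 0.2464]
ee_rot: [[-0.971, -0.001, 0.24], [-0.24, 0.0, -0.971], [0.001, -1.0, -0.0]]
wrist_force: [-1.2, 0.2, -0.6]
gripper_width: 1.001
```

```bash
python3 - <<'E'
from station import sense, optics
from h import *
s=sense();print(s['tcp_pos'],s['wrist_force'],s['gripper_width'],s['time_s'])
p=np.load('pose.npy');q,w=np.cos(p[2]),np.sin(p[2])
d={n:optics.capture(n) for n in('side','wrist')};pickle.dump(d,open('c4.pkl','wb'))
cv2.imwrite('pics/wrist4.png',d['wrist']['image'][:,:,::-1])
S=d['side'];im=cv2.resize(S['image'][160:250,170:290,::-1],None,fx=6,fy=6,interpolation=cv2.INTER_CUBIC)
for x0,y0 in((-.022,.038),(.02,-.038)):
  P=[(x0+a,y0+b) for a,b in((-.008,-.014),(.008,-.014),(.008,.014),(-.008,.014))]
  X=[(p[0]+q*x-w*y,p[1]+w*x+q*y,.125) for x,y in P]
  cv2.polylines(im,[(((proj(S,X)-[170,160]+.5)*6-.5).round()).astype(np.int32)],True,(0,0,255),1)
cv2.imwrite('pics/side4.png',im)
E
```

```text
[0.50030086 0.24471318 0.24636057] [-1.20948852  0.15278492 -0.58197344] 1.0006996373302028 7.65
```

View pics/side4.png

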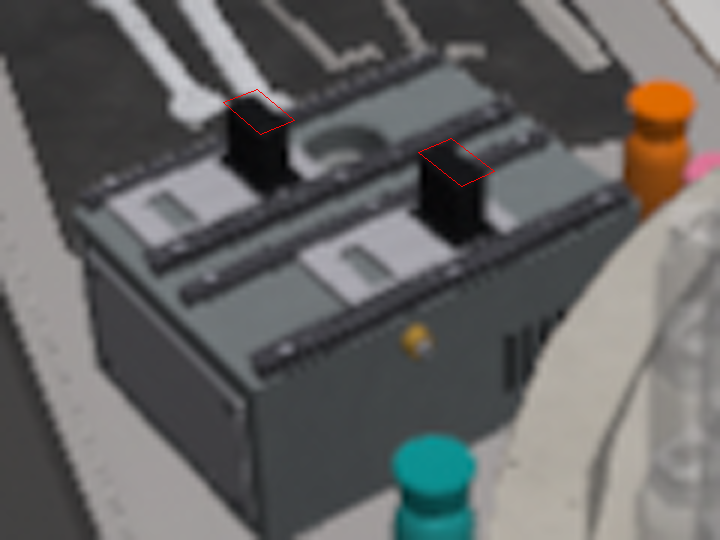

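View pics/wrist4.png

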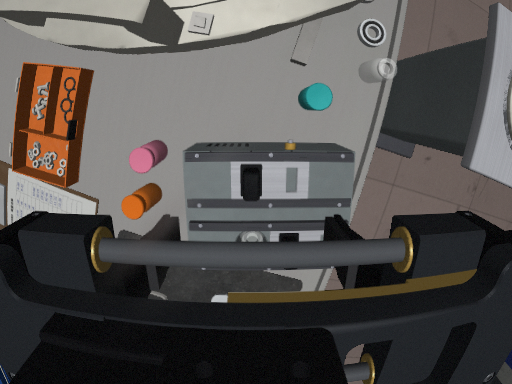

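The right grip sits where the model puts the middle stop (side crop about (456,162)), with the same small offset as the left grip. The blue cap is covered, the left well is still open and the gripper is clear. I'll hand in now.

```bash
python3 -c "
from station import ticket
print(ticket.finish_job())"
```

```text
the job is handed in; nothing more can be done
None
```

The right shutter now covers the capped vial's well in its middle stop, and the job was handed in at about 7.7 s on the robot clock.

- **Finding the well:** The cameras showed the blue-capped vial in the right well. I measured the right grip from two views at (0.460, 0.236, 0.123). That is within 2 mm of the 125 mm height you gave.
- **Moving the plate:** I gripped it along the slide, and the opening read 15.8 mm against the 16 mm grip. I moved it 41.9 mm towards the reader's +x, released it and rose 13 cm clear. The wrist force readings I got after each move stayed below 3 N.
- **Last checks:** In the side view the right grip matches the predicted place for x = +20 mm to within about 1–2 mm. The blue cap is covered, the left shutter is still at its first stop with the open vial uncovered, and the gripper touches nothing.

No check failed. The final position was checked only by overlaying the model on the side view and looking at the wrist view; I did not triangulate it again.

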